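Clamp the sample jar shut

ROBOT

A 6-joint arm with a two-finger parallel gripper is mounted at the origin on the work surface. World frame = base frame: x ahead of the robot, y to its left, z up, the work surface at z = 0. Lengths are in m, angles in rad, forces in N, time in s.
With the tool pointing down it reaches from about 0.35 to 0.975 m from the base axis. Payload 4.9 kg.
Tool frame: the origin (TCP) lies on the centre line of the jaws, within the pads' length; the fingertips stand manip.tcp_to_tips ahead of it and the grasp point (between the pads) is the TCP (manip.tcp_to_tips is the distance from the TCP to the fingertips, in m); y points along the fingers, z is the direction in which the jaws open and shut, and the axes are right-handed (so a half turn about y gives the same grasp; the last joint's range is limited). The gripper opens to 85 mm and grips with 20 to 120 N. Pads are 22 mm wide; open, the fingers measure 114 mm over their backs; the gripper's body (76 mm by 85 mm) begins 54 mm behind the grasp point. The pads swing forward as they close: fully open they stand 13 mm farther back than shut.
Start: joints at [-1.376, 0.053, 1.613, -0, 1.476, -0.119], TCP at [0.193, -0.594, 0.25] pointing down, gripper open.
Joint ranges: [-3.01, 3.01], [-1.01, 2.22], [0.06, 2.58], [-1.02, 4.17], [0.09, 2.62], [-3.14, 3.14]. Speed limits (rad/s): [2.57, 2.57, 3.14, 3.14, 3.14, 3.14].

INTERFACE

Orientations are given as a unit quaternion [w, x, y, z].
In Python, from plant import manip gives the robot as it stands.
- The arm moves only by the tool apply_moves, never from a script. Its argument "moves" is a list of rows, each a list of 7 numbers: the gripper's target within -1 to 1 (shut at 1, half-way at 0, fully open at -1), then the shift along the tool's x, y, z in mm, then the turn, a rotation vector about the tool's x, y, z in degrees. A call has 1 to 20 rows; each row shifts and turns the commanded pose from where the row before left it, along the tool's axes as they then stand; what a row does not reach is not made up. A row lasts 1/10 s, in which the tool goes at most 50 mm and 8.59 degrees, less where a joint would pass 70% of its speed; a pose out of reach is approached as far as the arm can. A call with a gripper value outside its range is refused whole. The fingers move at their own pace and stop on an object; the grip force is fixed at half the most. Time passes only in rows, so rows that do not move let the fingers close. It gives the time, the measured TCP pose, the force and the opening at its end, in the units of the state.
- manip.state(): the state, without advancing time (a new reading comes with each control period).
- manip.grab_frame(name): name is "scene" or "top"; returns the picture (420x560x3 uint8, blue, green, red); there is no depth.
- manip.calibration(name): a dict with "mtx" (3x3 intrinsics, pixels), "T" (4x4, takes a point from camera to world coordinates). Camera axes: x right, y down, z forward; pixel columns grow to the right and rows downward; lengths in m; the calibration is good to about 2 mm. A picture is of the moment at which its call begins. calibration takes no time and is no camera call.
- manip.job_done(): hands the job in, once; it reports no verdict.
The state is a dict: "time": time; "joint_pos": joint angles; "joint_vel": joint speeds; "joint_efforts": joint torques, N m; "tool_pos": TCP position; "tool_rot": TCP orientation; "contact_force": force on the tool from outside, world axes, zero at the start; "ft_torque": the same for the moment, N m; "gripper_width": opening from 0.0 (shut) to 1.0 (fully open).
Only numpy, scipy, OpenCV 4.12 (cv2) and the standard library are available. Lean on these libraries where they do the work, as an engineer would, in place of code of your own. Each camera call takes 0.05 s, during which the arm holds its last target. There are 200 camera calls.

TASK

Of the two upright clip-top jars on the lab bench, one has its lid sitting loose on its mouth. Swing that jar's wire bail up and over the lid, past the ridges on the lid's two ribs, until the wire drops into the grooves behind them and clamps the lid; then let go. Leave the lid on all the way, and leave the jar without a lid standing where it is.

Things in the scene. Friction and masses are not known exactly. Their poses are not given: they have to be found in the camera images.
- jar: Jar to clamp: glass, 76 mm wide, rim 108 mm high, in a fixed blue foot. Origin: underside centre; z up; bail closes towards +x. The bail, a U of 5 mm wire, turns on pins at z 58, arms at y -46 and 46. Mid-crossbar is a black sleeve (10 mm thick, 34 long, along y) to push or pinch from its -x and +x sides; its middle in the jar frame: x 88 sin q, y 0, z 58 + 88 cos q mm (q = bail).
- bail (a joint): Bail angle q, rad: negative leans open to -x (starts -1.1 to -0.85), 0 upright, positive past center. Stays where left (0.6 N). Wire meets rib ramps at -0.15, ridges -0.01 to 0.035, lies in grooves 0.10 to 0.135 (end wall). The crossbar springs out 2.5 mm (1.5 N/mm, 7 mm at most) to ride over the ridges, about 5 N sideways: hold the smooth sleeve loosely so that it can rise, or lift 3 mm there.
- lid: White loose lid on the jar, 8 mm plug in its mouth. Disc 70 mm wide, 6 thick; origin: centre of its underside (108 mm up), axes as the jar's. Two ribs stand on it, 7 mm thick, at y -26 and 26, x -15 to 18: ramp, ridge 38 mm above origin, groove at x 7 to 14.5, end wall 41 high. Fingertips fit between the ribs; keep them under 12 mm below the sleeve's middle or they may catch the disc's edge.
- spare_jar: Bystander: the same jar, foot and bail (leaning open 1.0 rad to its -x side, black sleeve 106 mm high), but without a lid and standing loose on the bench, 0.7 kg. Origin: centre of its underside; z up. Rim 108 mm high, foot 96 mm wide (as on the other jar).

How it is judged:
By the outcome, as a careful person would: the job done as asked, in the order asked, and still so for the second after the job is handed in, with the robot touching nothing.
It also fails if it takes over 32 s, if anything falls off the work surface, if the arm or the gripper's body presses on something with over 40 N, if the wrist force passes 120 N, or if a joint passes its speed limit or range.

## Working session

There is one attempt and no reset: what is moved stays moved. The work goes in short steps, Python scripts to look and compute and a tool call to move; the robot and the scene stay as the last step left them, time stands still between calls to the robot, and variables do not carry over. Pictures are saved under pics/ and viewed, about 8 in all and at most 12, crops included, and the job is handed in when it is done.

Besides the shell and the picture viewer there is one more tool, called after "Emit:" as a command line: name --pt "numbers of a row" for each row, then --argument value for the rest. apply_moves: Moves the arm, as the interface text tells. Its arguments: {"type":"object","properties":{"moves":{"type":"array","items":{"type":"array","items":{"type":"number"}}}},"required":["moves"]}

```bash
mkdir -p pics; ls
python3 - <<'E'
from plant import manip
import cv2
for n in("scene","top"):
    cv2.imwrite(f"pics/{n}0.png",manip.grab_frame(n)); c=manip.calibration(n); print(c)
print(manip.state(),manip.tcp_to_tips)
E
```

```text
pics
{'mtx': array([[506.6988164 ,   0.        , 276.33762808],
       [  0.        , 506.6988164 , 216.42388979],
       [  0.        ,   0.        ,   1.        ]]), 'T': array([[-0.70009089,  0.46803972, -0.53926947,  0.99491327],
       [ 0.71373286,  0.43604262, -0.54813524,  0.40272277],
       [-0.02140459, -0.76863883, -0.6393248 ,  0.56269651],
       [ 0.        ,  0.        ,  0.        ,  1.        ]])}
{'mtx': array([[396.04331009,   0.        , 279.25844038],
       [  0.        , 396.04331009, 207.2182401 ],
       [  0.        ,   0.        ,   1.        ]]), 'T': array([[-0.01236045, -0.99881022,  0.04717371,  0.57069575],
       [-0.99989246,  0.01271869,  0.00730143, -0.01581946],
       [-0.00789273, -0.04707838, -0.99886002,  0.72866523],
       [ 0.        ,  0.        ,  0.        ,  1.        ]])}
{'time': 0.1, 'joint_pos': array([-1.37600843e+00,  5.33112574e-02,  1.61417113e+00,  3.12446001e-05,
        1.47597820e+00, -1.18965306e-01]), 'joint_vel': array([ 2.92533847e-04, -4.37869267e-04, -3.85175028e-03,  6.01249920e-05,
       -1.45581145e-03,  1.44930014e-03]), 'joint_efforts': array([ 2.16581925e-04, -3.94904280e+01, -3.71365857e+01, -1.59994679e-04,
        3.92736692e-03, -4.77913282e-07]), 'tool_pos': array([ 0.19282018, -0.59395812,  0.24916463]), 'tool_rot': array([ 0.11045894, -0.11048702,  0.69908378, -0.69776307]), 'contact_force': array([-0.21581689, -0.9514073 ,  0.39879684]), 'ft_torque': array([-0.02718647, -0.03434326, -0.0336387 ]), 'gripper_width': 0.9992364943107455} 0.019
```

View pics/scene0.png

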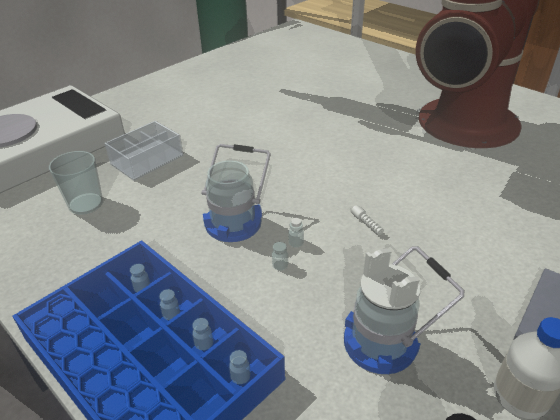

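View pics/top0.png

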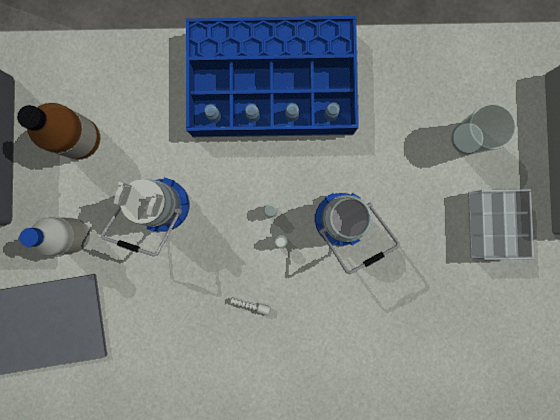

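The jar to clamp is the lidded one, at scene (385,310) and top (150,203), with its sleeve at scene (438,267) and top (128,246). The spare is at top (345,218). A white bottle at top (50,237) stands near the sleeve. Next I'll triangulate the sleeve and foot.

```bash
cat > h.py <<'E'
import cv2, numpy as np
from plant import manip
C={n:manip.calibration(n) for n in("scene","top")}
def ray(n,p):
    d=np.linalg.inv(C[n]["mtx"])@[p[0],p[1],1]; T=C[n]["T"]; d=T[:3,:3]@d
    return T[:3,3],d/np.linalg.norm(d)
def plane(n,p,z):
    o,d=ray(n,p); return o+d*(z-o[2])/d[2]
def tri(a,b):
    (o1,d1),(o2,d2)=ray("scene",a),ray("top",b)
    s=np.linalg.lstsq(np.c_[d1,-d2],o2-o1,rcond=None)[0]
    p,q=o1+s[0]*d1,o2+s[1]*d2; return (p+q)/2,np.linalg.norm(p-q)
def proj(n,P):
    T=np.linalg.inv(C[n]["T"]); c=T[:3,:3]@P+T[:3,3]; u=C[n]["mtx"]@c; return u[:2]/u[2]
def sleeve(n,im,box):
    x0,y0,x1,y1=box; m=(im[y0:y1,x0:x1].max(2)<50).astype(np.uint8)
    k,l,s,c=cv2.connectedComponentsWithStats(m); i=1+np.argmax(s[1:,4])
    ys,xs=np.where(l==i); pts=np.c_[xs+x0,ys+y0].astype(np.float32)
    r=cv2.minAreaRect(pts); v=np.linalg.svd(pts-pts.mean(0),full_matrices=0)[2][0]
    t=(pts-pts.mean(0))@v; e=[pts.mean(0)+v*t.min(),pts.mean(0)+v*t.max()]
    e.sort(key=lambda p:p[0]); return pts.mean(0),e,len(pts)
E
python3 - <<'E'
from h import *
a=cv2.imread("pics/scene0.png");b=cv2.imread("pics/top0.png")
s=sleeve("scene",a,(415,245,465,290));t=sleeve("top",b,(105,230,150,260));print(s,t)
P,e=tri(s[0],t[0]);print("sleeve",P,e)
E1=[plane("top",x,P[2]) for x in t[1]];d=E1[1]-E1[0];print("len",np.linalg.norm(d),d)
# image left = +y => jar +y axis
y=tri(s[1][1],t[1][0])[0]-tri(s[1][0],t[1][1])[0];print("tri axis",y,np.linalg.norm(y))
q=-np.arccos((P[2]-.058)/.088)
for v in(-d[:2],y[:2]):
    v=v/np.linalg.norm(v);X=np.array([v[1],-v[0]])
    print("q",q,"yaw",np.degrees(np.arctan2(X[1],X[0])),"jar",P[:2]-X*.088*np.sin(q))
# foot: blue mask
for n,im,(x0,y0,x1,y1) in(("scene",a,(335,290,430,385)),("top",b,(115,165,205,245))):
    c=im[y0:y1,x0:x1].astype(int);m=(c[...,0]-c[...,2]>60)
    ys,xs=np.where(m);W=np.array([plane(n,(x+x0,y+y0),.006)[:2] for x,y in zip(xs,ys)])
    h=cv2.minEnclosingCircle((W*1000).astype(np.float32));print(n,len(xs),h)
o=np.hstack([cv2.resize(a[220:390,320:500],None,fx=2.2,fy=2.2,interpolation=2),cv2.resize(b[165:265,90:200],None,fx=3.6,fy=3.74,interpolation=2)]);print(o.shape)
cv2.imwrite("pics/c1.png",o[:, :800])
E
```

```text
Traceback (most recent call last):
  File "h.py", line 17, in sleeve
    k,l,s,c=cv2.connectedComponentsWithStats(m); i=1+np.argmax(s[1:,4])
                                                     ~~~~~~~~~^^^^^^^^^
ValueError: attempt to get argmax of an empty sequence
```

```bash
sed -i 's/<50)/<70)/' h.py
cat > m.py <<'E'
from h import *
a=cv2.imread("pics/scene0.png");b=cv2.imread("pics/top0.png")
print(a[245:290,415:465].max(2).min(),b[230:260,105:150].max(2).min())
s=sleeve("scene",a,(415,245,465,290));t=sleeve("top",b,(105,230,150,260));print(s,t)
P,e=tri(s[0],t[0]);print("sleeve",P,e)
E1=[plane("top",x,P[2]) for x in t[1]];d=E1[1]-E1[0];print("len",np.linalg.norm(d),d)
y=tri(s[1][1],t[1][0])[0]-tri(s[1][0],t[1][1])[0];print("tri axis",y,np.linalg.norm(y))
q=-np.arccos((P[2]-.058)/.088)
for v in(-d[:2],y[:2]):
    v=v/np.linalg.norm(v);X=np.array([v[1],-v[0]])
    print("q",q,"yaw",np.degrees(np.arctan2(X[1],X[0])),"jar",P[:2]-X*.088*np.sin(q))
for n,im,(x0,y0,x1,y1) in(("scene",a,(335,290,430,385)),("top",b,(115,165,205,245))):
    c=im[y0:y1,x0:x1].astype(int);m=(c[...,0]-c[...,2]>60)
    ys,xs=np.where(m);W=np.array([plane(n,(x+x0,y+y0),.006)[:2] for x,y in zip(xs,ys)])
    h=cv2.minEnclosingCircle((W*1000).astype(np.float32));print(n,len(xs),h)
o=np.hstack([cv2.resize(a[220:390,320:500],(396,374),interpolation=2),cv2.resize(b[165:265,90:200],(400,374),interpolation=2)])
cv2.imwrite("pics/c1.png",o)
E
python3 m.py
```

```text
57 0
(array([437.42856, 267.97144], dtype=float32), [array([427.96164, 258.98672], dtype=float32), array([447.02597, 277.08   ], dtype=float32)], 175) (array([127.76515, 245.59091], dtype=float32), [array([117.29444, 242.11343], dtype=float32), array([138.30539, 249.09148], dtype=float32)], 132)
sleeve [0.54290372 0.22782014 0.10459845] 0.0006500818518716238
len 0.03513987887843084 [-0.01135228 -0.03325563  0.        ]
tri axis [ 0.01126648  0.03346254 -0.00035437] 0.035310065287937994
q -1.0127524105867363 yaw -18.848058114752284 jar [0.61355064 0.20370382]
q -1.0127524105867363 yaw -18.60783666924208 jar [0.61365113 0.20400023]
scene 1046 ((613.4730834960938, 199.49195861816406), 54.163700103759766)
top 471 ((613.2078857421875, 206.5657196044922), 50.26115417480469)
```

View pics/c1.png

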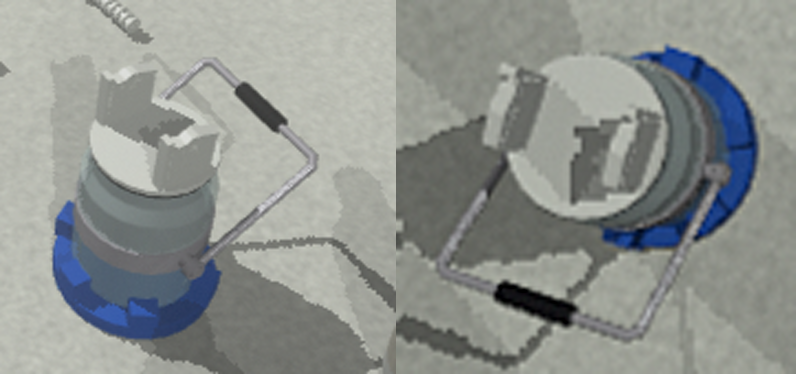

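The sleeve and foot agree: jar at about (0.6135, 0.204), yaw −18.7°, q −1.01. I'll push the sleeve from its −x side with the shut fingers, following the arc.

```bash
cat > g.py <<'E'
from h import *
from scipy.spatial.transform import Rotation as R
J=np.array([.6135,.2045]);YAW=np.radians(-18.7)
X=np.array([np.cos(YAW),np.sin(YAW),0]);Y=np.array([-X[1],X[0],0])
def tool():
    s=manip.state();return s,np.array(s["tool_pos"]),R.from_quat(np.array(s["tool_rot"])[[1,2,3,0]]).as_matrix()
def jar(p): d=p-np.r_[J,0];return np.round(1000*np.array([d@X,d@Y,d[2]]),1)
E
python3 - <<'E'
from g import *
s,p,M=tool();print(M.round(3))
for k in(1,-1):
    for nm,c in(("x||X",np.c_[k*X,[0,0,-1],np.cross(k*X,[0,0,-1])]),("z||X",np.c_[np.cross([0,0,-1],k*X),[0,0,-1],k*X])):
        print(k,nm,np.degrees(R.from_matrix(M.T@c).as_rotvec()).round(1), "shift to (-100,0,250):",(c.T@(np.r_[J,.25]-.1*X-p)*1000).round(0))
print(jar(p),s["joint_pos"][5])
E
```

```text
[[-0.951 -0.     0.309]
 [-0.309  0.002 -0.951]
 [-0.    -1.    -0.002]]
1 x||X [ 0.000e+00 -1.433e+02 -1.000e-01] shift to (-100,0,250): [ 42.  -1. 891.]
1 z||X [  0.1 -53.3  -0.1] shift to (-100,0,250): [-891.   -1.   42.]
-1 x||X [ 0.1 36.7  0. ] shift to (-100,0,250): [ -42.   -1. -891.]
-1 z||X [1.000e-01 1.267e+02 1.000e-01] shift to (-100,0,250): [891.  -1. -42.]
[-142.5 -891.2  249.2] -0.11896530604537457
```

Emit:
apply_moves --pt "1 0 0 0 0 7.34 0" --pt "1 0 0 0 0 7.34 0" --pt "1 0 0 0 0 7.34 0" --pt "1 0 0 0 0 7.34 0" --pt "1 0 0 0 0 7.34 0" --pt "1 0 0 -20 0 0 0" --pt "1 0 0 -40 0 0 0" --pt "1 0 0 -40 0 0 0" --pt "1 0 0 -40 0 0 0" --pt "1 0 0 -40 0 0 0" --pt "1 0 0 -40 0 0 0" --pt "1 0 0 -40 0 0 0" --pt "1 0 0 -40 0 0 0" --pt "1 0 0 -40 0 0 0" --pt "1 0 0 -40 0 0 0" --pt "1 0 0 -40 0 0 0" --pt "1 0 0 -40 0 0 0" --pt "1 0 0 -40 0 0 0" --pt "1 0 0 -40 0 0 0" --pt "1 0 0 -20 0 0 0"

```text
time: 2.1
tool_pos: [0.3728, -0.0616, 0.25]
tool_rot: [-0.114, 0.114, 0.698, -0.698]
contact_force: [-0.6, 0.2, 0.1]
gripper_width: -0.002
```

Run:
```python
from g import *
s,p,M=tool();print(jar(p),(M.T@X).round(3),s["joint_pos"],s["gripper_width"],s["time"],manip.tcp_to_tips)
```

```text
[-142.7 -329.2  250. ] [-1.    -0.     0.003] [-3.61802013e-01 -6.02961742e-01  2.14602563e+00  6.52306815e-04
  1.59879993e+00  1.53282535e+00] -0.0016427393580739232 2.1 0.019
```

Emit:
apply_moves --pt "1 0 0 -25 0 0 0" --pt "1 0 0 -40 0 0 0" --pt "1 0 0 -40 0 0 0" --pt "1 0 0 -40 0 0 0" --pt "1 -5 0 -40 0 0 0" --pt "1 -5 0 -40 0 0 0" --pt "1 -5 0 -40 0 0 0" --pt "1 -5 0 -40 0 0 0" --pt "1 -5 0 -24 0 0 0" --pt "1 0 20 0 0 0 0" --pt "1 0 30 0 0 0 0" --pt "1 0 30 0 0 0 0" --pt "1 0 30 0 0 0 0" --pt "1 0 20 0 0 0 0" --pt "1 0 0 0 0 0 0" --pt "1 0 0 0 0 0 0"

```text
time: 3.7
tool_pos: [0.5018, 0.2394, 0.1202]
tool_rot: [0.115, -0.115, -0.698, 0.698]
contact_force: [0.4, -0.1, 0.4]
gripper_width: -0.0
```

Run:
```python
from g import *
s,p,M=tool();print(jar(p),(M.T@X).round(3),s["contact_force"],s["gripper_width"],s["time"])
a=manip.grab_frame("scene");b=manip.grab_frame("top")
t=p-np.r_[0,0,.019];print(proj("scene",t),proj("top",t))
o=np.hstack([cv2.resize(a[190:360,320:500],(396,374),interpolation=2),cv2.resize(b[165:265,90:200],(400,374),interpolation=2)])
cv2.imwrite("pics/c2.png",o)
```

```text
[-117.    -2.8  120.2] [-1.    -0.001 -0.   ] [ 0.36638378 -0.12951201  0.38753868] -0.00037456161021029184 3.7
[462.17987365 257.4598205 ] [121.30157215 271.5932004 ]
```

View pics/c2.png

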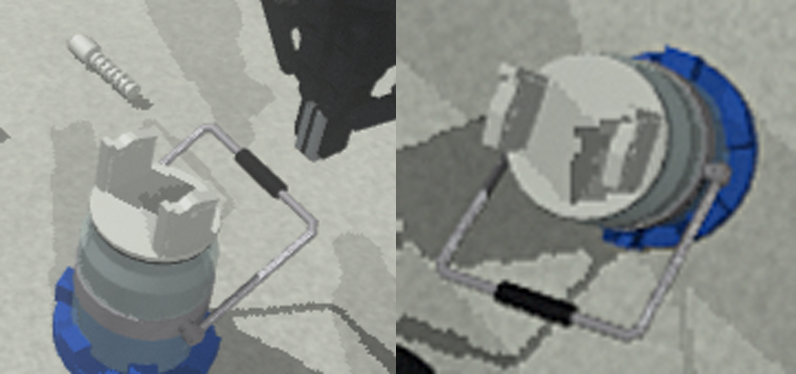

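The tip shows at crop (312,158), matching the predicted scene pixel (462,257). The sleeve hasn't moved. Now I'll approach and follow the arc up to q ≈ −0.3.

Emit:
apply_moves --pt "1 0 6.5 -3 0 0 0" --pt "1 -10 0 0 0 0 0" --pt "1 -10 0 0 0 0 0" --pt "1 -6 0 0 0 0 0" --pt "1 -3 -4 0 0 0 0" --pt "1 -3 -4 0 0 0 0" --pt "1 -6 -6.6 0 0 0 0" --pt "1 -6.4 -6 0 0 0 0" --pt "1 -7 -5.3 0 0 0 0" --pt "1 -7.5 -4.6 0 0 0 0" --pt "1 -7.9 -3.9 0 0 0 0" --pt "1 -8.3 -3 0 0 0 0" --pt "1 0 0 0 0 0 0" --pt "1 0 0 0 0 0 0"

```text
time: 5.2
tool_pos: [0.5743, 0.218, 0.151]
tool_rot: [0.115, -0.115, -0.698, 0.698]
contact_force: [-1.0, 0.1, -0.2]
gripper_width: -0.002
```

Run:
```python
from g import *
s,p,M=tool();print(jar(p),s["contact_force"],s["time"])
a=manip.grab_frame("scene");b=manip.grab_frame("top")
o=np.hstack([cv2.resize(a[190:360,320:500],(396,374),interpolation=2),cv2.resize(b[165:265,90:200],(400,374),interpolation=2)])
cv2.imwrite("pics/c3.png",o)
```

```text
[-41.4   0.2 151. ] [-0.99722156  0.10548132 -0.2022933 ] 5.2
```

View pics/c3.png

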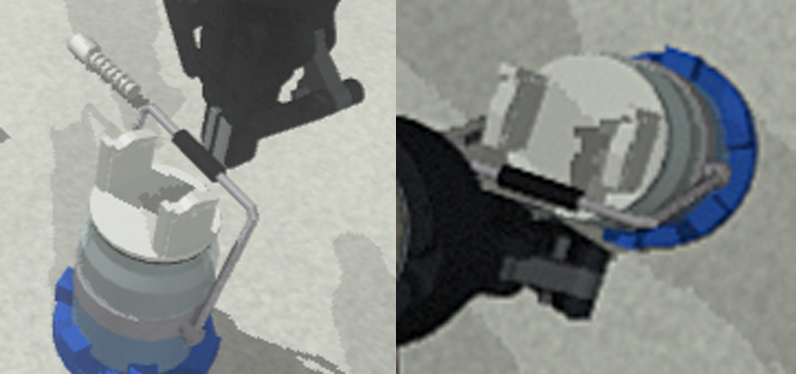

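The bail followed; the sleeve is at crop (200,155), q ≈ −0.3, the lid is still seated, and the fingers are centred between the ribs. Next, over the ridges in small steps.

Emit:
apply_moves --pt "1 -4.2 -1.1 0 0 0 0" --pt "1 -4.2 -1 0 0 0 0" --pt "1 -4.3 -1 0 0 0 0" --pt "1 -4.3 -1 0 0 0 0" --pt "1 -3.2 -1 0 0 0 0" --pt "1 -3.2 -1 0 0 0 0" --pt "1 -3.2 -0.5 0 0 0 0" --pt "1 -3.2 0.5 0 0 0 0" --pt "1 -3.2 1 0 0 0 0" --pt "1 -3.2 0.5 0 0 0 0" --pt "1 0 0 0 0 0 0" --pt "1 0 0 0 0 0 0"

```text
time: 6.5
tool_pos: [0.6087, 0.2064, 0.1558]
tool_rot: [0.115, -0.115, -0.698, 0.698]
contact_force: [0.3, -0.7, 0.6]
gripper_width: -0.002
```

Run:
```python
from g import *
s,p,M=tool();print(jar(p),s["contact_force"],s["time"])
a=manip.grab_frame("scene");b=manip.grab_frame("top")
o=np.hstack([cv2.resize(a[190:360,320:500],(396,374),interpolation=2),cv2.resize(b[165:265,90:200],(400,374),interpolation=2)])
cv2.imwrite("pics/c4.png",o)
```

```text
[ -5.2   0.3 155.8] [ 0.34831845 -0.71178302  0.56140982] 6.5
```

View pics/c4.png

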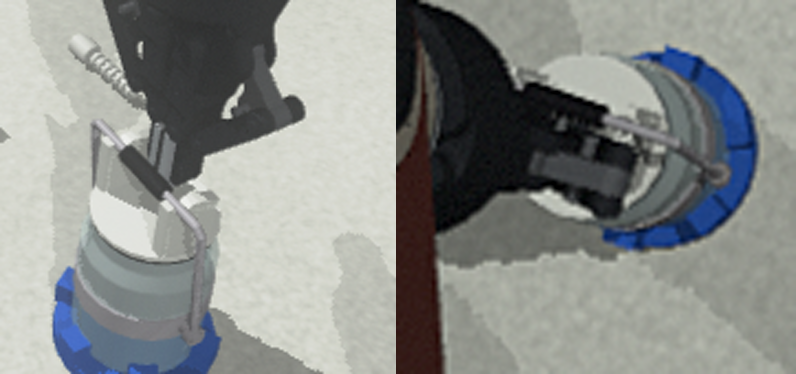

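The force is near zero and the wire looks to be behind the ridges. I'll back off, then lift and check.

Emit:
apply_moves --pt "1 4 0 0 0 0 0" --pt "1 8 0 0 0 0 0" --pt "1 8 -2 0 0 0 0" --pt "1 0 -20 0 0 0 0" --pt "1 0 -30 0 0 0 0" --pt "1 30 -30 0 0 0 0" --pt "1 40 -20 0 0 0 0" --pt "1 40 0 0 0 0 0" --pt "1 40 0 0 0 0 0" --pt "1 20 0 0 0 0 0" --pt "1 0 0 0 0 0 0" --pt "1 0 0 0 0 0 0"

```text
time: 7.8
tool_pos: [0.4281, 0.2677, 0.2581]
tool_rot: [-0.114, 0.115, 0.698, -0.698]
contact_force: [0.5, -0.2, -0.5]
gripper_width: 0.005
```

Run:
```python
from g import *
s,p,M=tool();print(jar(p),s["contact_force"],s["time"])
a=manip.grab_frame("scene");b=manip.grab_frame("top")
cv2.imwrite("pics/scene5.png",a);cv2.imwrite("pics/top5.png",b)
for q in(-.05,.02,.1,.12,.135):
    P=np.r_[J,0]+X*.088*np.sin(q)+[0,0,.058+.088*np.cos(q)];print(q,proj("scene",P).round(1),proj("top",P).round(1))
try:
    S=sleeve("scene",a,(360,235,410,295));t=sleeve("top",b,(105,175,165,215));print(S,t)
    P,e=tri(S[0],t[0]);print(jar(P),e)
except Exception as e:print(e)
o=np.hstack([cv2.resize(a[220:390,320:500],(396,374),interpolation=2),cv2.resize(b[165:265,90:200],(400,374),interpolation=2)])
cv2.imwrite("pics/c5.png",o)
# spare jar shift: diff outside
for n,A,B,(x0,y0,x1,y1) in(("scene",a,"pics/scene0.png",(195,140,280,245)),("top",b,"pics/top0.png",(310,185,405,275))):
    print(n,cv2.absdiff(A,cv2.imread(B))[y0:y1,x0:x1].mean())
```

```text
[-195.9    0.4  258.1] [ 0.46909432 -0.18553466 -0.49039621] 7.8
-0.05 [396.8 263.5] [132.1 201.6]
0.02 [392.4 265.2] [133.4 197.6]
0.1 [387.3 267.6] [135.1 193.1]
0.12 [386.1 268.2] [135.5 192. ]
0.135 [385.1 268.7] [135.8 191.2]
(array([385.25  , 267.7892], dtype=float32), [array([376.08026, 257.8484 ], dtype=float32), array([394.89835, 278.2489 ], dtype=float32)], 204) (array([133.74611, 193.11917], dtype=float32), [array([121.80443, 191.24843], dtype=float32), array([147.42882, 195.26265], dtype=float32)], 193)
[  9.8   0.5 146.5] 0.0037504548372317053
scene 2.82468720821662
top 1.3624561403508773
```

View pics/c5.png

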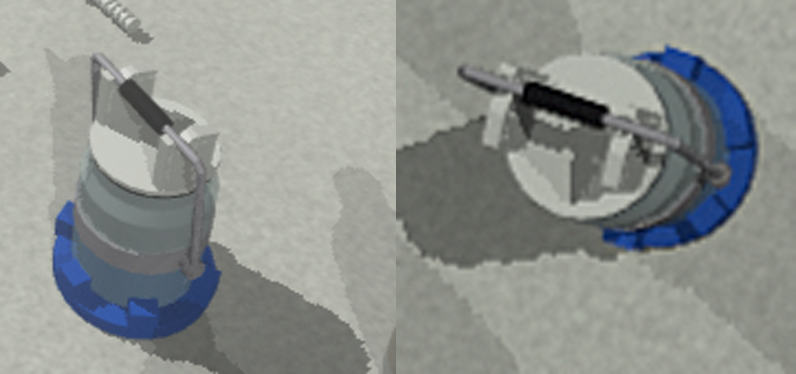

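The bail lies in the grooves: the sleeve is at scene (385.3,267.8), giving jar x ≈ 9.8 mm, or q ≈ 0.11. The lid sits flat and the spare jar is unchanged. Handing in.

```bash
python3 -c "
from plant import manip
manip.job_done();print(manip.state()['time'])"
```

```text
the job is handed in; nothing more can be done
the job is handed in; nothing more can be done
```

The lidded jar is clamped. I pushed its bail sleeve round the arc with the shut fingers, over the ridges and into the grooves, then backed away and handed in at about 8 s.

- **Bail:** with the arm clear, the sleeve triangulated to jar x 9.8 mm, z 146.5 mm. That is q ≈ 0.11, inside the 0.10–0.135 groove range. The two camera rays missed each other by 3.7 mm, so this figure is approximate, but the scene view alone gives about 0.12–0.13.
- **Lid:** it still looked flat and fully seated in the last picture; I did not measure its height.
- **Spare jar:** its image patches were almost unchanged in both views, so it had not visibly moved.
- **Force:** every wrist reading was about 1 N or less. I only read it between moves, so a brief peak while crossing the ridges would not have shown.

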